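Ballast the drying stand and hang the washed beakers

TASK

The drying stand has to be weighted before anything is hung on it: stack steel discs flat in the slotted tube at its end until the top of the stack is level with the black line (one may be in there already), no higher, and leave any spare disc lying on the bench. Only then turn each washed square beaker upside down and set it over a drying peg of its own, mouth down with its rim resting on the ribs, and let it stand there. Leave the other things on the bench where they are.

Things in the scene. Friction and masses are not known exactly. Their poses are not given: they have to be found in the camera images.
- stand: fixed drying stand: plywood board 100 x 500 mm, 12 mm thick, carrying three pegs in a row and, at its left (+y) end, the slotted ballast tube; origin at the centre of the board's underside, y along the row of pegs, x across it, away from the robot
- tube_floor (a point): centre of the floor of the upright aluminium ballast tube, 12 mm above the table: 57 mm inside diameter, 56 mm tall, open at the top, with two full-height slots 39 mm wide, front and back (along the stand's x), so that fingers holding a disc can go down in them. A black line runs round it 48 mm above the floor, the height of four discs. Axes as the stand's
- peg0 (a point): right (-y) end drying peg of the stand: upright round wooden post, 28 mm in diameter, domed top; origin on its axis at the top of the cross ribs on which the rim of an inverted beaker rests (18 mm above the table); the peg rises 54 mm above this point. The three pegs are 130 mm apart in a row
- peg1 (a point): middle drying peg of the stand: upright round wooden post, 28 mm in diameter, domed top; origin on its axis at the top of the cross ribs on which the rim of an inverted beaker rests (18 mm above the table); the peg rises 54 mm above this point. The three pegs are 130 mm apart in a row
- peg2 (a point): left (+y) drying peg of the stand: upright round wooden post, 28 mm in diameter, domed top; origin on its axis at the top of the cross ribs on which the rim of an inverted beaker rests (18 mm above the table); the peg rises 54 mm above this point. The three pegs are 130 mm apart in a row. The tube's axis is 130 mm from this peg
- disc_in: flat steel ballast disc, 50 mm in diameter, 12 mm thick, 0.12 kg; origin at its centre, z along its axis (either way up is fine); it lies at the bottom of the ballast tube, or is absent
- disc0: flat steel ballast disc, 50 mm in diameter, 12 mm thick, 0.12 kg; origin at its centre, z along its axis (either way up is fine); at the start it lies flat on the table
- disc1: flat steel ballast disc, 50 mm in diameter, 12 mm thick, 0.12 kg; origin at its centre, z along its axis (either way up is fine); at the start it lies flat on the table
- disc2: flat steel ballast disc, 50 mm in diameter, 12 mm thick, 0.12 kg; origin at its centre, z along its axis (either way up is fine); at the start it lies flat on the table
- disc3: flat steel ballast disc, 50 mm in diameter, 12 mm thick, 0.12 kg; origin at its centre, z along its axis (either way up is fine); at the start it lies flat on the table, or is absent
- beaker0: white square plastic beaker, empty, 50 x 50 mm outside, 85 mm long, walls 3 mm, 0.12 kg, lying on a flat side on the table, mouth pointing to the left or right, perhaps partly towards the robot; origin at the centre of the outside of its closed bottom, z along its axis from bottom to open mouth. Two or three beakers are present
- beaker1: white square plastic beaker, empty, 50 x 50 mm outside, 85 mm long, walls 3 mm, 0.12 kg, lying on a flat side on the table, mouth pointing to the left or right, perhaps partly towards the robot; origin at the centre of the outside of its closed bottom, z along its axis from bottom to open mouth. Two or three beakers are present
- beaker2: white square plastic beaker, empty, 50 x 50 mm outside, 85 mm long, walls 3 mm, 0.12 kg, lying on a flat side on the table, mouth pointing to the left or right, perhaps partly towards the robot; origin at the centre of the outside of its closed bottom, z along its axis from bottom to open mouth. Two or three beakers are present
- wedge: wooden wedge lying flat, 35 x 120 x 22 mm, near the robot; a bystander; origin at the centre of its underside
- green_tin: small green lever-lid tin, 63 mm wide, 51 mm tall, to the right of the stand; a bystander; origin at the centre of its underside
- red_tin: small red lever-lid tin, 71 mm wide, 71 mm tall, to the left of the stand; a bystander; origin at the centre of its underside
- yellow_brush: yellow-handled paint brush, 256 x 54 x 17 mm, lying behind the stand; a bystander; origin at the centre of its underside

How it is judged:
On the way, in this order (a step that is already met when the one before it is completed fails the run):
1. the discs in the tube reach the line (((horizontal distance between disc_in and tube_floor below 0.008 m and z of disc_in in the frame of tube_floor between 0.0025 and 0.01 m) or (horizontal distance between disc0 and tube_floor below 0.008 m and z of disc0 in the frame of tube_floor between 0.0025 and 0.01 m) or (horizontal distance between disc1 and tube_floor below 0.008 m and z of disc1 in the frame of tube_floor between 0.0025 and 0.01 m) or (horizontal distance between disc2 and tube_floor below 0.008 m and z of disc2 in the frame of tube_floor between 0.0025 and 0.01 m) or (horizontal distance between disc3 and tube_floor below 0.008 m and z of disc3 in the frame of tube_floor between 0.0025 and 0.01 m)) and ((horizontal distance between disc_in and tube_floor below 0.008 m and z of disc_in in the frame of tube_floor between 0.0145 and 0.022 m) or (horizontal distance between disc0 and tube_floor below 0.008 m and z of disc0 in the frame of tube_floor between 0.0145 and 0.022 m) or (horizontal distance between disc1 and tube_floor below 0.008 m and z of disc1 in the frame of tube_floor between 0.0145 and 0.022 m) or (horizontal distance between disc2 and tube_floor below 0.008 m and z of disc2 in the frame of tube_floor between 0.0145 and 0.022 m) or (horizontal distance between disc3 and tube_floor below 0.008 m and z of disc3 in the frame of tube_floor between 0.0145 and 0.022 m)) and ((horizontal distance between disc_in and tube_floor below 0.008 m and z of disc_in in the frame of tube_floor between 0.0265 and 0.034 m) or (horizontal distance between disc0 and tube_floor below 0.008 m and z of disc0 in the frame of tube_floor between 0.0265 and 0.034 m) or (horizontal distance between disc1 and tube_floor below 0.008 m and z of disc1 in the frame of tube_floor between 0.0265 and 0.034 m) or (horizontal distance between disc2 and tube_floor below 0.008 m and z of disc2 in the frame of tube_floor between 0.0265 and 0.034 m) or (horizontal distance between disc3 and tube_floor below 0.008 m and z of disc3 in the frame of tube_floor between 0.0265 and 0.034 m)) and ((horizontal distance between disc_in and tube_floor below 0.008 m and z of disc_in in the frame of tube_floor between 0.0385 and 0.046 m) or (horizontal distance between disc0 and tube_floor below 0.008 m and z of disc0 in the frame of tube_floor between 0.0385 and 0.046 m) or (horizontal distance between disc1 and tube_floor below 0.008 m and z of disc1 in the frame of tube_floor between 0.0385 and 0.046 m) or (horizontal distance between disc2 and tube_floor below 0.008 m and z of disc2 in the frame of tube_floor between 0.0385 and 0.046 m) or (horizontal distance between disc3 and tube_floor below 0.008 m and z of disc3 in the frame of tube_floor between 0.0385 and 0.046 m)) and ((horizontal distance between disc_in and tube_floor below 0.008 m and z of disc_in in the frame of tube_floor below 0.046 m) or (horizontal distance between disc_in and tube_floor above 0.06 m and height (world z) of disc_in below 0.013 m)) and ((horizontal distance between disc0 and tube_floor below 0.008 m and z of disc0 in the frame of tube_floor below 0.046 m) or (horizontal distance between disc0 and tube_floor above 0.06 m and height (world z) of disc0 below 0.013 m)) and ((horizontal distance between disc1 and tube_floor below 0.008 m and z of disc1 in the frame of tube_floor below 0.046 m) or (horizontal distance between disc1 and tube_floor above 0.06 m and height (world z) of disc1 below 0.013 m)) and ((horizontal distance between disc2 and tube_floor below 0.008 m and z of disc2 in the frame of tube_floor below 0.046 m) or (horizontal distance between disc2 and tube_floor above 0.06 m and height (world z) of disc2 below 0.013 m)) and ((horizontal distance between disc3 and tube_floor below 0.008 m and z of disc3 in the frame of tube_floor below 0.046 m) or (horizontal distance between disc3 and tube_floor above 0.06 m and height (world z) of disc3 below 0.013 m))), for 0.3 s.
2. every beaker stands mouth down over a peg (((horizontal distance between beaker0 and peg0 below 0.015 m and z of beaker0 in the frame of peg0 between 0.079 and 0.091 m and angle between beaker0's own z axis and vertical above 3 rad) or (horizontal distance between beaker0 and peg1 below 0.015 m and z of beaker0 in the frame of peg1 between 0.079 and 0.091 m and angle between beaker0's own z axis and vertical above 3 rad) or (horizontal distance between beaker0 and peg2 below 0.015 m and z of beaker0 in the frame of peg2 between 0.079 and 0.091 m and angle between beaker0's own z axis and vertical above 3 rad)) and ((horizontal distance between beaker1 and peg0 below 0.015 m and z of beaker1 in the frame of peg0 between 0.079 and 0.091 m and angle between beaker1's own z axis and vertical above 3 rad) or (horizontal distance between beaker1 and peg1 below 0.015 m and z of beaker1 in the frame of peg1 between 0.079 and 0.091 m and angle between beaker1's own z axis and vertical above 3 rad) or (horizontal distance between beaker1 and peg2 below 0.015 m and z of beaker1 in the frame of peg2 between 0.079 and 0.091 m and angle between beaker1's own z axis and vertical above 3 rad)) and ((horizontal distance between beaker2 and peg0 below 0.015 m and z of beaker2 in the frame of peg0 between 0.079 and 0.091 m and angle between beaker2's own z axis and vertical above 3 rad) or (horizontal distance between beaker2 and peg1 below 0.015 m and z of beaker2 in the frame of peg1 between 0.079 and 0.091 m and angle between beaker2's own z axis and vertical above 3 rad) or (horizontal distance between beaker2 and peg2 below 0.015 m and z of beaker2 in the frame of peg2 between 0.079 and 0.091 m and angle between beaker2's own z axis and vertical above 3 rad))), for 0.3 s.
At the end, for the whole second after the job is handed in: Four discs lie flat in the tube, within 8 mm of its axis, centres 6, 18, 30, 42 mm (+/-4) above its floor, none higher; spare discs flat on the bench over 60 mm from it. Each beaker mouth down (0.14 rad) within 15 mm of a peg's axis, bottom 79-91 mm above the ribs. All at rest (all of step 1 and all of step 2 and linear speed of each of disc_in, disc0, disc1, disc2, disc3, beaker0, beaker1, beaker2 below 0.02 m/s); the robot touches nothing.
It fails at once if a beaker set on a peg before the discs reach the line ((((horizontal distance between beaker0 and peg0 below 0.015 m and z of beaker0 in the frame of peg0 between 0.079 and 0.091 m and angle between beaker0's own z axis and vertical above 3 rad) or (horizontal distance between beaker0 and peg1 below 0.015 m and z of beaker0 in the frame of peg1 between 0.079 and 0.091 m and angle between beaker0's own z axis and vertical above 3 rad) or (horizontal distance between beaker0 and peg2 below 0.015 m and z of beaker0 in the frame of peg2 between 0.079 and 0.091 m and angle between beaker0's own z axis and vertical above 3 rad)) or ((horizontal distance between beaker1 and peg0 below 0.015 m and z of beaker1 in the frame of peg0 between 0.079 and 0.091 m and angle between beaker1's own z axis and vertical above 3 rad) or (horizontal distance between beaker1 and peg1 below 0.015 m and z of beaker1 in the frame of peg1 between 0.079 and 0.091 m and angle between beaker1's own z axis and vertical above 3 rad) or (horizontal distance between beaker1 and peg2 below 0.015 m and z of beaker1 in the frame of peg2 between 0.079 and 0.091 m and angle between beaker1's own z axis and vertical above 3 rad)) or ((horizontal distance between beaker2 and peg0 below 0.015 m and z of beaker2 in the frame of peg0 between 0.079 and 0.091 m and angle between beaker2's own z axis and vertical above 3 rad) or (horizontal distance between beaker2 and peg1 below 0.015 m and z of beaker2 in the frame of peg1 between 0.079 and 0.091 m and angle between beaker2's own z axis and vertical above 3 rad) or (horizontal distance between beaker2 and peg2 below 0.015 m and z of beaker2 in the frame of peg2 between 0.079 and 0.091 m and angle between beaker2's own z axis and vertical above 3 rad))) and not (((horizontal distance between disc_in and tube_floor below 0.008 m and z of disc_in in the frame of tube_floor between 0.0025 and 0.01 m) or (horizontal distance between disc0 and tube_floor below 0.008 m and z of disc0 in the frame of tube_floor between 0.0025 and 0.01 m) or (horizontal distance between disc1 and tube_floor below 0.008 m and z of disc1 in the frame of tube_floor between 0.0025 and 0.01 m) or (horizontal distance between disc2 and tube_floor below 0.008 m and z of disc2 in the frame of tube_floor between 0.0025 and 0.01 m) or (horizontal distance between disc3 and tube_floor below 0.008 m and z of disc3 in the frame of tube_floor between 0.0025 and 0.01 m)) and ((horizontal distance between disc_in and tube_floor below 0.008 m and z of disc_in in the frame of tube_floor between 0.0145 and 0.022 m) or (horizontal distance between disc0 and tube_floor below 0.008 m and z of disc0 in the frame of tube_floor between 0.0145 and 0.022 m) or (horizontal distance between disc1 and tube_floor below 0.008 m and z of disc1 in the frame of tube_floor between 0.0145 and 0.022 m) or (horizontal distance between disc2 and tube_floor below 0.008 m and z of disc2 in the frame of tube_floor between 0.0145 and 0.022 m) or (horizontal distance between disc3 and tube_floor below 0.008 m and z of disc3 in the frame of tube_floor between 0.0145 and 0.022 m)) and ((horizontal distance between disc_in and tube_floor below 0.008 m and z of disc_in in the frame of tube_floor between 0.0265 and 0.034 m) or (horizontal distance between disc0 and tube_floor below 0.008 m and z of disc0 in the frame of tube_floor between 0.0265 and 0.034 m) or (horizontal distance between disc1 and tube_floor below 0.008 m and z of disc1 in the frame of tube_floor between 0.0265 and 0.034 m) or (horizontal distance between disc2 and tube_floor below 0.008 m and z of disc2 in the frame of tube_floor between 0.0265 and 0.034 m) or (horizontal distance between disc3 and tube_floor below 0.008 m and z of disc3 in the frame of tube_floor between 0.0265 and 0.034 m)) and ((horizontal distance between disc_in and tube_floor below 0.008 m and z of disc_in in the frame of tube_floor between 0.0385 and 0.046 m) or (horizontal distance between disc0 and tube_floor below 0.008 m and z of disc0 in the frame of tube_floor between 0.0385 and 0.046 m) or (horizontal distance between disc1 and tube_floor below 0.008 m and z of disc1 in the frame of tube_floor between 0.0385 and 0.046 m) or (horizontal distance between disc2 and tube_floor below 0.008 m and z of disc2 in the frame of tube_floor between 0.0385 and 0.046 m) or (horizontal distance between disc3 and tube_floor below 0.008 m and z of disc3 in the frame of tube_floor between 0.0385 and 0.046 m)))).
It fails at once if a bystander moved more than 40 mm (distance of any of wedge, green_tin, red_tin, yellow_brush from where it was at the start of the episode above 0.04 m).
Of disc_in, disc3 only 1 to 2 are there at a start; the rules pass over those that are not, and their reading is None.
Of beaker0, beaker1, beaker2 only 2 to 3 are there at a start; the rules pass over those that are not, and their reading is None.
At some moment in a run one of disc0, disc1, disc2, disc3, beaker0, beaker1, beaker2 may be knocked a few centimetres aside while the robot is not near it.
It also fails if it takes over 210 s, if anything falls off the work surface, if the arm or the gripper's body presses on something with over 40 N, if the wrist force passes 120 N, or if a joint passes its speed limit or range.

ROBOT

A 6-joint arm with a two-finger parallel gripper is mounted at the origin on a cart in front of the work surface, level with it; the furniture and walls round the work are solid. World frame = base frame: x ahead of the robot, y to its left, z up, the work surface at z = 0. Lengths are in m, angles in rad, forces in N, time in s.
With the tool pointing down it reaches from about 0.35 to 1 m from the base axis. Payload 7.1 kg.
Tool frame: the origin (TCP) lies between the finger pads; the fingertips stand 22 mm ahead of it and the grasp point (between the pads) lies 3 mm ahead of it; z points along the fingers, y is the line along which they close (so a half turn about z gives the same grasp; the last joint's range is limited). The gripper opens to 85 mm and grips with 20 to 120 N. Pads are 22 mm wide; open, the fingers measure 114 mm over their backs; the gripper's body (76 mm by 85 mm) begins 54 mm behind the grasp point. The pads swing forward as they close: fully open they stand 13 mm farther back than shut.
Start: joints at [1.172, 0.423, 1.63, -0, 1.089, -0.019], TCP at [0.232, 0.58, 0.253] pointing down, gripper open.
Joint ranges: [-3, 3], [-0.9, 2.11], [0.09, 2.58], [-1.31, 4.45], [0.11, 2.69], [-2.54, 2.54]. Speed limits (rad/s): [2.39, 2.39, 3.01, 3.14, 3.14, 3.14].

INTERFACE

Orientations are given as a rotation vector (axis times angle).
In Python, from rig import manip gives the robot as it stands. The module is installed in compiled form; this text tells all that it offers. Calls block until the motion is done:
- manip.move_to(position, orientation): joint-space move of the TCP to a pose.
- manip.servo_line(position, orientation=None, rate=0.15): straight line of the TCP; orientation=None keeps the orientation; rate is the mean speed in m/s.
- manip.set_joints(angles): joint-space move.
- manip.command_gripper(opening, f_grip=None): finger opening in m; f_grip is the grip in N (None keeps the last); returns when the fingers have stopped.
- manip.hold(seconds).
- manip.solve_ik(position, orientation): joint angles nearest the present ones, or None.
- manip.camera(name): name is "scene" or "side" or "wrist"; returns a dict with "image" (480x640x3 uint8, red, green, blue), "fx", "fy", "cx", "cy" (pixels), "cam_to_world" (4x4, takes a point from camera to world coordinates); the wrist camera has in their place "mount" (4x4, takes a point from camera to tool coordinates, whose origin is the TCP and whose axes are the flange's). Camera axes: x right, y down, z forward; pixel columns grow to the right and rows downward; lengths in m; the calibration is good to about 2 mm. A picture is of the moment at which its call begins: read the wrist's pose just before it. There is no depth.
A pose or a line that the arm cannot do raises manip.IKError and nothing moves.
- manip.sign_off(): hands the job in; it is judged then, once.
Readings, each from a call of its own:
- manip.get_time(): time.
- manip.get_joint_positions(): joint angles.
- manip.get_joint_vel(): joint speeds.
- manip.get_tau(): joint torques, N m.
- manip.get_position(): TCP position.
- manip.get_ee_rot(): TCP orientation.
- manip.get_contact_force(): force on the tool from outside, world axes, zero at the start.
- manip.get_torque(): the same for the moment, N m.
- manip.get_width(): finger opening in m.
- manip.get_grip_force(): force on a finger pad.
Only numpy, scipy, OpenCV 4.12 (cv2) and the standard library are available. Lean on these libraries where they do the work, as an engineer would, in place of code of your own. Each camera call takes 0.05 s, during which the arm holds its last target. There are 200 camera calls.

## Working session

There is one attempt and no reset: what is moved stays moved. The work goes in short steps, each a Python script; the robot and the scene stay as the last script left them, time stands still between calls to the robot, and variables do not carry over. Pictures are saved under pics/ and viewed, at most 14 in all, crops included, and the job is handed in when it is done.

```bash
mkdir -p pics; python3 - <<'E'
from rig import manip
import cv2,json,numpy as np
for n in ("scene","side","wrist"):
    c=manip.camera(n); cv2.imwrite(f"pics/{n}0.png",c["image"][:,:,::-1])
    print(n,c["fx"],c["fy"],c["cx"],c["cy"]); print(np.round(c.get("cam_to_world",c.get("mount")),3).tolist())
print(manip.get_ee_rot(),manip.get_time())
E
```

```text
scene 580.4140373411802 580.4140373411802 316.7604271212761 230.22280935018338
[[0.503, -0.34, 0.795, -0.404], [-0.864, -0.211, 0.457, -0.591], [0.012, -0.916, -0.4, 0.551], [0.0, 0.0, 0.0, 1.0]]
side 557.0115117967462 557.0115117967462 315.8828845680705 234.44757833106203
[[0.998, -0.03, 0.054, 0.483], [-0.06, -0.655, 0.754, -1.082], [0.012, -0.755, -0.655, 0.99], [0.0, 0.0, 0.0, 1.0]]
wrist 402.7089826922668 402.7089826922668 310.3378995045662 232.32488304247806
[[-0.0, -0.96, -0.279, 0.071], [1.0, 0.0, -0.0, -0.001], [0.0, -0.279, 0.96, -0.121], [0.0, 0.0, 0.0, 1.0]]
[-5.92970943e-01 -3.08485982e+00  1.93079635e-03] 0.15
```

View pics/scene0.png

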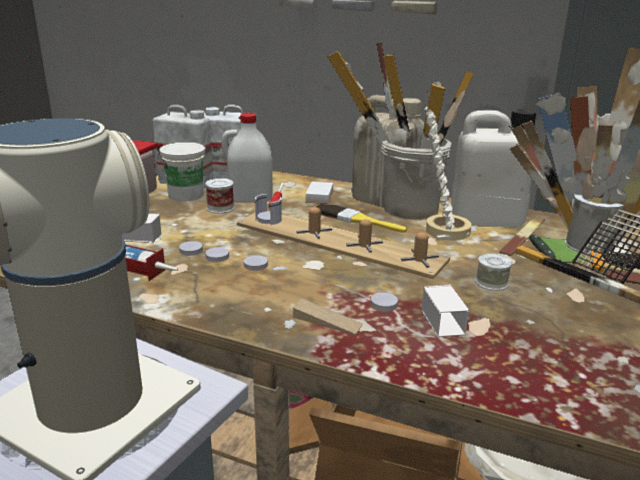

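View pics/side0.png

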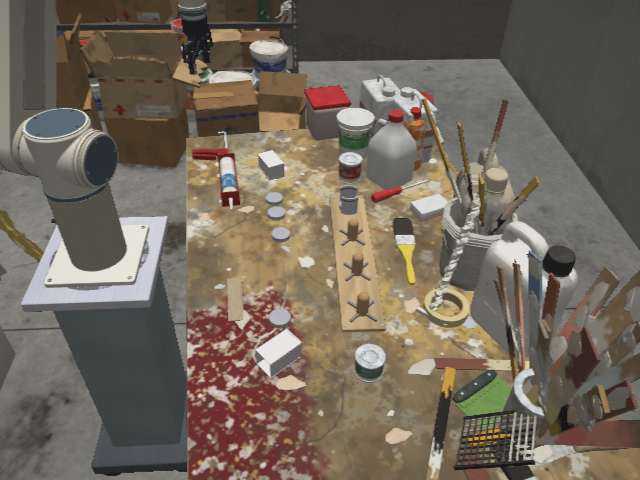

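The scene shows four discs on the bench, at side pixels (274,198), (276,213), (280,234) and (279,317). There are three beakers, at (278,352), (271,163) and (430,206). The tube is at (348,200) and the pegs near (352,232), (357,265) and (363,306). I'll cast rays for rough positions, then survey with the wrist camera.

```bash
cat > h.py <<'E'
from rig import manip
import cv2,numpy as np
from scipy.spatial.transform import Rotation as R
CAL={}
def shot(name,fn=None):
    T=np.eye(4); T[:3,3]=manip.get_position(); T[:3,:3]=R.from_rotvec(manip.get_ee_rot()).as_matrix()
    c=manip.camera(name); c["T"]=c["cam_to_world"] if "cam_to_world" in c else T@np.array(c["mount"])
    c["T"]=np.array(c["T"])
    if fn: cv2.imwrite(fn,c["image"][:,:,::-1])
    return c
def ray(c,u,v):
    d=c["T"][:3,:3]@np.array([(u-c["cx"])/c["fx"],(v-c["cy"])/c["fy"],1.]); return c["T"][:3,3],d
def onz(c,u,v,z):
    o,d=ray(c,u,v); return o+d*(z-o[2])/d[2]
def proj(c,p):
    q=c["T"][:3,:3].T@(np.asarray(p)-c["T"][:3,3]); return np.array([c["fx"]*q[0]/q[2]+c["cx"],c["fy"]*q[1]/q[2]+c["cy"]])
def down(yaw):
    """tool z down, tool x at angle yaw in world (tool y = yaw-90)"""
    x=np.array([np.cos(yaw),np.sin(yaw),0]); z=np.array([0,0,-1.]); return R.from_matrix(np.c_[x,np.cross(z,x),z]).as_rotvec()
E
python3 - <<'E'
from h import *
c=shot("side")
for n,u,v,z in [("d",274,198,.012),("d",276,212,.012),("d",280,233,.012),("d",279,316,.012),("tubetop",348,189,.068),("peg2top",351,222,.072),("peg1",357,255,.072),("peg0",362,296,.072),("bk0",278,350,.05),("bk1",271,158,.05),("bk2",430,203,.05),("wedge",235,299,.022),("green",370,355,.051),("red",350,157,.07),("stand nearL",331,196,.012),("nearR",342,331,.012),("farR",384,329,.012)]: print(n,onz(c,u,v,z).round(3))
for y in(0.4,0.25,.1,-.1,-.25,-.4):
  for yaw in (0,):
    print(y,manip.solve_ik([.5,y,.35],down(0)))
print(R.from_rotvec(manip.get_ee_rot()).as_matrix().round(2))
E
```

```text
d [0.451 0.209 0.012]
d [0.457 0.144 0.012]
d [0.467 0.053 0.012]
d [ 0.461 -0.238  0.012]
tubetop [0.66  0.167 0.068]
peg2top [0.652 0.018 0.072]
peg1 [ 0.653 -0.107  0.072]
peg0 [ 0.648 -0.241  0.072]
bk0 [ 0.459 -0.363  0.05 ]
bk1 [0.444 0.361 0.05 ]
bk2 [0.883 0.117 0.05 ]
wedge [ 0.36  -0.19   0.022]
green [ 0.648 -0.386  0.051]
red [0.682 0.326 0.07 ]
stand nearL [0.617 0.211 0.012]
nearR [ 0.601 -0.289  0.012]
farR [ 0.696 -0.288  0.012]
0.4 [ 6.56155195e-01  3.57008662e-01  1.49943593e+00 -4.44089210e-16
  1.28514806e+00  2.22695152e+00]
0.25 [ 4.42358634e-01  2.26022093e-01  1.67877072e+00 -4.44089210e-16
  1.23679984e+00  2.01315496e+00]
0.1 [ 1.74055621e-01  1.45533842e-01  1.77870397e+00 -4.44089210e-16
  1.21735484e+00  1.74485195e+00]
-0.1 [-2.20735499e-01  1.45533842e-01  1.77870397e+00 -4.44089210e-16
  1.21735484e+00  1.35006083e+00]
-0.25 [-4.84936584e-01  2.26022093e-01  1.67877072e+00 -4.44089210e-16
  1.23679984e+00  1.08585974e+00]
-0.4 [-6.93326690e-01  3.57008662e-01  1.49943593e+00 -4.44089210e-16
  1.28514806e+00  8.77469637e-01]
[[-0.93  0.37 -0.  ]
 [ 0.37  0.93 -0.  ]
 [ 0.   -0.   -1.  ]]
```

```bash
python3 - <<'E'
from h import *
for i,y in enumerate((.2,-.17)):
    manip.move_to([.66,y,.36],down(0)); c=shot("wrist",f"pics/w{i}.png")
    np.savez(f"w{i}.npz",**{k:v for k,v in c.items()})
    print(c["T"].round(3).tolist())
print(manip.get_time())
E
```

```text
[[0.001, -0.96, -0.279, 0.729], [-1.0, -0.001, -0.001, 0.2], [0.0, 0.279, -0.96, 0.481], [0.0, 0.0, 0.0, 1.0]]
[[0.001, -0.961, -0.278, 0.73], [-1.0, -0.001, -0.0, -0.17], [-0.0, 0.278, -0.961, 0.481], [0.0, 0.0, 0.0, 1.0]]
3.775
```

View pics/w0.png

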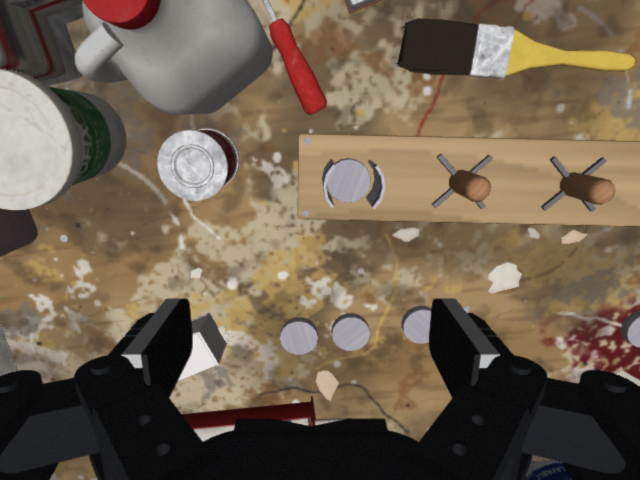

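View pics/w1.png

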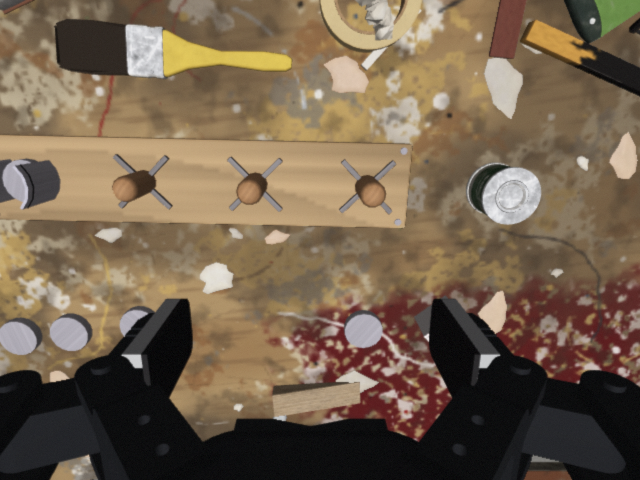

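w0 shows a grey disc face in the tube near (350,180), three discs at (299,336), (350,332) and (420,324), and a beaker at (205,350). w1 shows disc4 at (364,330), pegs at (126,188), (250,188) and (371,192), and the beaker hidden behind a finger at about (425,320). Next I'll measure the discs and pegs and look closely into the tube.

```bash
cat >> h.py <<'E'
def load(f): return dict(np.load(f))
def discs(c,z=.012,lo=(100,8,120),hi=(150,45,215)):
    hsv=cv2.cvtColor(c["image"],cv2.COLOR_RGB2HSV); m=cv2.inRange(hsv,lo,hi)
    m=cv2.morphologyEx(m,cv2.MORPH_OPEN,np.ones((5,5))); out=[]
    for k in cv2.findContours(m,0,2)[0]:
        if cv2.contourArea(k)<150: continue
        h=cv2.convexHull(k)[:,0].astype(float); w=np.array([onz(c,u,v,z)[:2] for u,v in h],np.float32)
        (x,y),r=cv2.minEnclosingCircle(w); s=cv2.contourArea(w)/(np.pi*r*r)
        out.append((x,y,r,s,*h.mean(0).round()))
    return out
def dtop(c,z,px):
    return onz(c,*px,z)
E
python3 - <<'E'
from h import *
for f in("w0.npz","w1.npz"):
    c=load(f); print(f)
    for d in discs(c): print(np.round(d,3))
    hsv=cv2.cvtColor(c["image"],cv2.COLOR_RGB2HSV)
    for p in [(350,180),(299,336),(350,332),(470,184),(590,190),(364,330),(126,188),(250,188),(371,192)]: print(p,hsv[p[1],p[0]],end=' ')
    print()
manip.move_to([.655,.165,.19],down(0)); c=shot("wrist","pics/tube.png"); np.savez("tube.npz",**c)
E
```

```text
w0.npz
[4.50e-01 2.15e-01 2.40e-02 9.43e-01 2.98e+02 3.38e+02]
[ 4.59e-01 -2.29e-01  2.10e-02  3.39e-01  6.33e+02  3.33e+02]
[4.56e-01 1.47e-01 2.40e-02 9.32e-01 3.51e+02 3.33e+02]
[4.67e-01 5.50e-02 2.40e-02 7.26e-01 4.16e+02 3.27e+02]
[6.56e-01 1.58e-01 2.60e-02 8.84e-01 3.48e+02 1.80e+02]
(350, 180) [126  15 173] (299, 336) [124  12 170] (350, 332) [135  15 169] (470, 184) [ 14 122 130] (590, 190) [ 13 125  90] (364, 330) [131  12 170] (126, 188) [16 92 97] (250, 188) [ 19  73 151] (371, 192) [135   7  70] 
w1.npz
[4.50e-01 2.14e-01 2.40e-02 9.35e-01 2.10e+01 3.38e+02]
[4.56e-01 1.46e-01 2.40e-02 9.37e-01 6.80e+01 3.34e+02]
[ 4.61e-01 -2.39e-01  2.40e-02  9.47e-01  3.63e+02  3.29e+02]
[4.73e-01 6.00e-02 2.20e-02 3.94e-01 1.29e+02 3.18e+02]
[6.56e-01 1.71e-01 2.30e-02 5.47e-01 1.40e+01 1.80e+02]
(350, 180) [ 17  90 187] (299, 336) [  5  48 159] (350, 332) [130  12 184] (470, 184) [20 18 87] (590, 190) [ 17 100 120] (364, 330) [133  13 179] (126, 188) [ 14 116 171] (250, 188) [ 14 113 178] (371, 192) [ 15 110 190]
```

View pics/tube.png

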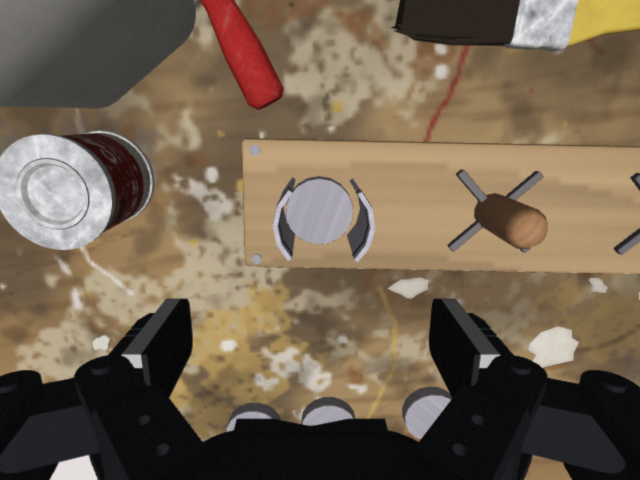

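A single disc lies low in the tube, at (318,210) with its face near floor level, so three more are needed and one is spare. Now the stand's pose.

```bash
python3 - <<'E'
from h import *
c=load("tube.npz"); w0=load("w0.npz"); w1=load("w1.npz")
print("L corners",onz(c,244,141,.012).round(4),onz(c,247,266,.012).round(4)," w0",onz(w0,299,135,.012).round(4),onz(w0,299,219,.012).round(4))
print("R corners",onz(w1,411,144,.012).round(4),onz(w1,404,228,.012).round(4))
for d in discs(c,.024): print("tube disc",np.round(d,3))
def inter(a,b,e,f):
    L=np.cross(np.cross([*a,1],[*b,1]),np.cross([*e,1],[*f,1])); return L[:2]/L[2]
for n,cc,q in [("peg2 tube",c,((459,173),(527,250),(541,174),(451,249))),("peg1 w1",w1,((229,158),(281,209),(281,159),(231,209))),("peg0 w1",w1,((343,161),(391,212),(387,160),(341,211))),("peg2 w1",w1,((114,155),(170,207),(168,156),(118,207)))]:
    print(n,onz(cc,*inter(*q),.018).round(4))
for n,p in [("p2",(126,189)),("p1",(251,190)),("p0",(373,194))]: print(n,"top",onz(w1,*p,.068).round(4))
# tube outer rim ends at top z=.068
for p in [(276,226),(374,226),(290,259),(360,259),(291,180),(352,181)]: print(onz(c,*p,.068).round(4))
for yaw in(np.pi/2,-np.pi/2):
  for p in [(.45,.215,.03),(.456,.146,.03),(.467,.055,.03),(.656,.162,.03)]:
    q=manip.solve_ik(p,down(yaw)); print(yaw,p,None if q is None else np.round(q,2))
E
```

```text
L corners [0.7081 0.2111 0.012 ] [0.6111 0.2132 0.012 ]  w0 [0.7081 0.2124 0.012 ] [0.61   0.2131 0.012 ]
R corners [ 0.6991 -0.2846  0.012 ] [ 0.5997 -0.2832  0.012 ]
tube disc [4.76e-01 1.49e-01 2.00e-02 4.05e-01 3.24e+02 4.14e+02]
tube disc [4.77e-01 5.90e-02 2.30e-02 5.75e-01 4.23e+02 4.12e+02]
tube disc [6.60e-01 1.58e-01 2.60e-02 8.57e-01 3.23e+02 2.09e+02]
peg2 tube [0.6556 0.0251 0.018 ]
peg1 w1 [ 0.6537 -0.1068  0.018 ]
peg0 w1 [ 0.6537 -0.2332  0.018 ]
peg2 w1 [0.6565 0.0236 0.018 ]
p2 top [0.6569 0.021  0.068 ]
p1 top [ 0.656  -0.1084  0.068 ]
p0 top [ 0.6519 -0.235   0.068 ]
[0.6592 0.1844 0.068 ]
[0.6591 0.1229 0.068 ]
[0.6372 0.176  0.068 ]
[0.6372 0.131  0.068 ]
[0.6882 0.1746 0.068 ]
[0.6875 0.1375 0.068 ]
1.5707963267948966 (0.45, 0.215, 0.03) [ 0.42  0.62  2.01 -0.    0.51  0.42]
1.5707963267948966 (0.456, 0.146, 0.03) [ 0.29  0.61  2.05 -0.    0.48  0.29]
1.5707963267948966 (0.467, 0.055, 0.03) [ 0.09  0.6   2.07 -0.    0.47  0.09]
1.5707963267948966 (0.656, 0.162, 0.03) [ 0.22  0.78  1.6  -0.    0.76  0.22]
-1.5707963267948966 (0.45, 0.215, 0.03) None
-1.5707963267948966 (0.456, 0.146, 0.03) None
-1.5707963267948966 (0.467, 0.055, 0.03) None
-1.5707963267948966 (0.656, 0.162, 0.03) None
```

```bash
cat >> h.py <<'E'
TH=-.0203; SC=np.array([.6545,-.0358]); SY=np.array([-np.sin(TH),np.cos(TH)]); 
def stand(y): return SC+SY*y
TUBE=stand(.19); PEG=[stand(-.2),stand(-.07),stand(.06)]
YD=np.pi/2+TH
def lin(p,z,o=None,rate=.15): manip.servo_line([p[0],p[1],z],o,rate)
def guard(z0,z1,thr=4.,step=.001):
    """descend from present pose in z until upward push exceeds thr"""
    p=np.array(manip.get_position()); f0=manip.get_contact_force()[2]; z=z0
    lin(p,z0)
    while z>z1:
        z-=step; lin(p,z,rate=.03); f=manip.get_contact_force()[2]-f0
        if abs(f)>thr: break
    print("guard z",round(z,4),"f",round(f,1)); return z
def find(est,zt=.2):
    manip.move_to([est[0],est[1],zt],down(YD)); manip.hold(.15); c=shot("wrist")
    ds=[d for d in discs(c) if abs(d[2]-.0245)<.003 and d[3]>.8]
    print("seen",[tuple(np.round(d[:4],3)) for d in ds])
    return min(ds,key=lambda d:np.hypot(d[0]-est[0],d[1]-est[1]))[:2]
def pick_disc(est):
    d=np.array(find(est)); print("disc",d.round(4))
    manip.command_gripper(.062,40); manip.move_to([*d,.06],down(YD))
    z=guard(.030,.012); lin(d,z+.002,rate=.03); manip.command_gripper(.04,40)
    print("w",manip.get_width(),"F",manip.get_grip_force(),"p",manip.get_position()); return z+.002
def put_disc(zg,n):
    lin(manip.get_position(),.17,rate=.25); manip.move_to([*TUBE,.17],down(YD))
    zt=zg+.012+.012*n; lin(TUBE,zt+.04); lin(TUBE,zt+.005,rate=.06); guard(zt+.003,zt-.002,3.)
    print("w before release",manip.get_width()); manip.command_gripper(.06); manip.hold(.1); lin(TUBE,.17,rate=.2)
E
python3 - <<'E'
from h import *
zg=pick_disc((.456,.1465)); put_disc(zg,1)
manip.move_to([.655,.165,.19],down(0)); manip.command_gripper(.085); c=shot("wrist","pics/tube1.png"); print(manip.get_time())
cv2.imwrite("pics/tube1c.png",cv2.resize(c["image"][100:300,200:440,::-1],None,fx=2,fy=2))
E
```

```text
seen [(np.float64(0.466), np.float64(0.055), np.float64(0.024), np.float64(0.957)), (np.float64(0.455), np.float64(0.147), np.float64(0.024), np.float64(0.96)), (np.float64(0.666), np.float64(0.154), np.float64(0.026), np.float64(0.848)), (np.float64(0.449), np.float64(0.215), np.float64(0.024), np.float64(0.965))]
disc [0.455  0.1472]
guard z 0.016 f 6.8
w 0.048371607512851356 F 43.66402300656773 p [0.45567237 0.14725979 0.01931048]
guard z 0.043 f 5.9
w before release 0.04828180049280708
18.9167
```

View pics/tube1c.png

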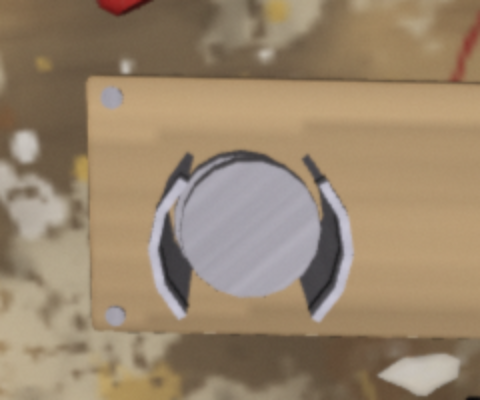

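The second disc lies flat in the tube, and contact came at the height expected for two discs. Next, two more.

```bash
python3 - <<'E'
from h import *
zg=pick_disc((.466,.055)); put_disc(zg,2)
zg=pick_disc((.4495,.215)); put_disc(zg,3)
manip.move_to([.655,.165,.19],down(0)); manip.command_gripper(.085); c=shot("wrist","pics/tube2.png"); print(manip.get_time())
a=c["image"][100:300,200:440,::-1]; s=shot("scene","pics/s2.png")
u,v=proj(s,[*TUBE,.04]).astype(int); b=cv2.resize(s["image"][v-40:v+40,u-48:u+48,::-1],(480,400),interpolation=cv2.INTER_CUBIC)
cv2.imwrite("pics/tube2c.png",np.hstack([cv2.resize(a,(320,266)),cv2.resize(b,(320,266))]))
E
```

```text
seen [(np.float64(0.466), np.float64(0.055), np.float64(0.024), np.float64(0.967))]
disc [0.4658 0.0546]
guard z 0.016 f 8.7
w 0.04801669948622424 F 43.41283874498913 p [0.46662576 0.05466    0.01930262]
guard z 0.055 f 4.2
w before release 0.047945595302544164
seen [(np.float64(0.449), np.float64(0.215), np.float64(0.025), np.float64(0.956))]
disc [0.4488 0.2152]
guard z 0.016 f 7.4
w 0.04834327439464582 F 48.07338722253917 p [0.44987074 0.21568596 0.01936579]
guard z 0.067 f 3.1
w before release 0.048161572660842714
43.6833
```

View pics/tube2c.png

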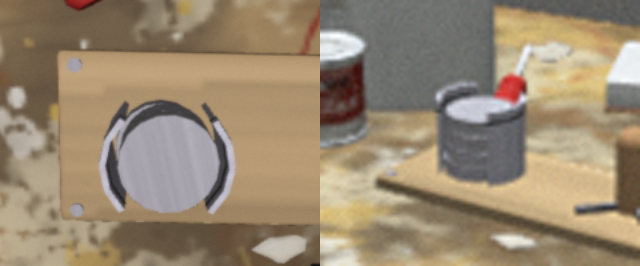

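The tube is filled to the line, with contact heights of 43, 55 and 67 mm as expected. Next I'll look at the beakers from above.

```bash
python3 - <<'E'
from h import *
im=[]
for i,(p,yaw) in enumerate([((.46,-.36),0),((.45,.36),0),((.86,.117),np.pi/2)]):
    lin(manip.get_position(),.3,rate=.4) if i==0 else None
    manip.move_to([*p,.25],down(yaw)); manip.hold(.15); c=shot("wrist"); np.savez(f"b{i}.npz",**c)
    a=c["image"][40:340,110:510,::-1].copy(); im.append(a)
im.append(np.zeros_like(im[0]))
cv2.imwrite("pics/bk.png",np.vstack([np.hstack(im[:2]),np.hstack(im[2:])])); print(manip.get_time())
E
```

```text
51.1583
```

View pics/bk.png

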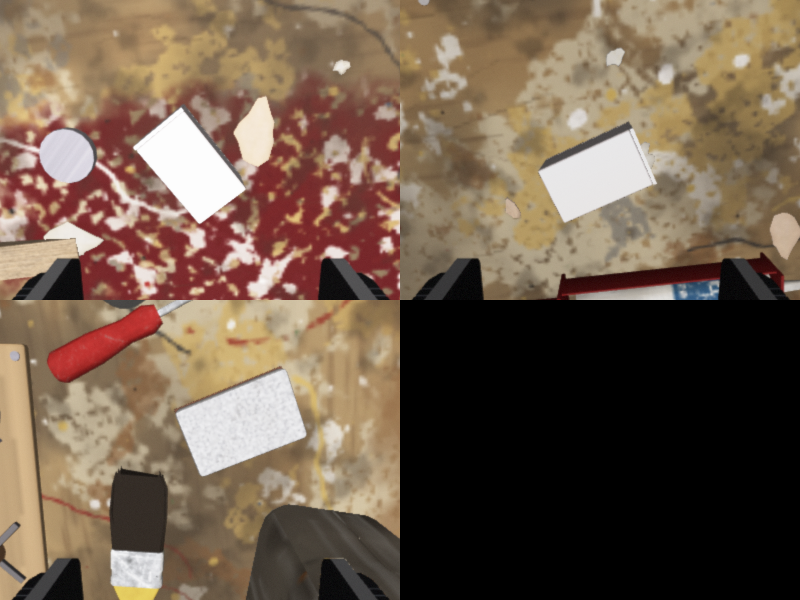

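The third white block, at composite (240,420), is speckled and solid with its long axis along x, so it isn't a beaker. That leaves two. I'll check which end is the mouth in the fixed views and compute the poses.

```bash
python3 - <<'E'
from h import *
s=cv2.imread("pics/side0.png"); k=cv2.imread("pics/scene0.png")
f=lambda a,u,v,r=35: cv2.resize(a[v-r:v+r,u-r:u+r],(300,300),interpolation=cv2.INTER_CUBIC)
cv2.imwrite("pics/mouth.png",np.vstack([np.hstack([f(s,278,352),f(k,446,308)]),np.hstack([f(s,271,163),f(k,148,228)])]))
for i in(0,1):
    c=load(f"b{i}.npz"); g=cv2.cvtColor(c["image"],cv2.COLOR_RGB2HSV)
    m=cv2.inRange(g,(0,0,190),(180,22,255)); m[345:]=0; m[:,:120]=0
    ks=[q for q in cv2.findContours(cv2.morphologyEx(m,cv2.MORPH_OPEN,np.ones((7,7))),0,2)[0]]
    q=max(ks,key=cv2.contourArea); w=np.array([onz(c,u,v,.05)[:2] for u,v in cv2.convexHull(q)[:,0].astype(float)],np.float32)
    r=cv2.minAreaRect(w*1000); print(i,r,cv2.boundingRect(q)); print(cv2.boxPoints(r))
E
```

```text
0 ((458.13720703125, -352.26129150390625), (84.74604797363281, 49.83585739135742), 38.69893264770508) (247, 150, 106, 111)
[[ 409.48813 -359.3071 ]
 [ 440.64688 -398.20108]
 [ 506.7863  -345.21548]
 [ 475.62753 -306.3215 ]]
1 ((441.1981506347656, 359.0858459472656), (49.085262298583984, 88.3642349243164), 24.488643646240234) (251, 172, 111, 89)
[[400.54922 389.12024]
 [437.17734 308.70496]
 [481.84708 329.05145]
 [445.21896 409.46674]]
```

View pics/mouth.png

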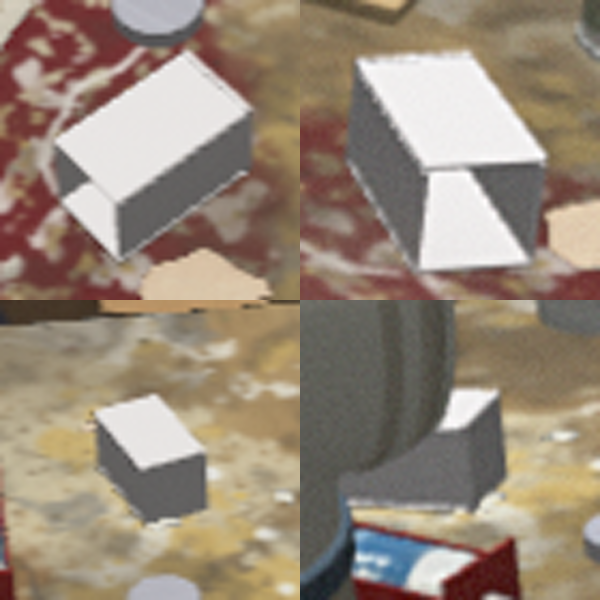

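bk0's mouth points toward −x, −y: it is open at the near end in both views. bk1's visible −y end is closed, so its mouth points left. I'll check IK for tilting onto the pegs.

```bash
cat >> h.py <<'E'
G=.024  # grip distance from closed bottom
def horiz(a):
    z=np.array([np.cos(a),np.sin(a),0]); x=np.array([0,0,1.]); return R.from_matrix(np.c_[x,np.cross(z,x),z]).as_rotvec()
def pegpose(i,z,off=.002):
    p=PEG[i]; a=np.arctan2(p[1],p[0]); d=np.array([np.cos(a),np.sin(a)]); q=p-off*d
    return [q[0],q[1],z],horiz(a)
ZP=.018+.085-G
def pick_bk(cen,b,yaw,side=.0425-G,z=.027):
    g=np.array(cen)+side*np.array([np.cos(b),np.sin(b)])
    manip.command_gripper(.068,40); manip.move_to([*g,.12],down(yaw)); lin(g,.07); lin(g,z,rate=.08)
    manip.command_gripper(.03,40); print("w",manip.get_width(),"p",manip.get_position().round(4)); return g
def place_bk(i):
    p,o=pegpose(i,.23); manip.move_to(p,o)
    p[2]=ZP+.065; manip.servo_line(p,rate=.15); p[2]=ZP+.006; manip.servo_line(p,rate=.08)
E
python3 - <<'E'
from h import *
for i in range(3):
  for z in(.23,ZP+.006,ZP): q=manip.solve_ik(*pegpose(i,z)); print(i,z,None if q is None else np.round(q,2))
print(manip.solve_ik([.4725,-.3407,.027],down(.675)),manip.solve_ik([.449,.342,.027],down(2.0)))
print(manip.solve_ik([.45,.15,.027],down(.3)),manip.solve_ik([.45,.15,.027],down(.3+np.pi)))
E
```

```text
0 0.23 [-0.38  0.76  2.18  3.11  1.37 -1.56]
0 0.08500000000000002 [-0.38  1.1   2.07  3.11  1.6  -1.57]
0 0.07900000000000001 [-0.38  1.11  2.06  3.11  1.61 -1.57]
1 0.23 [-0.19  0.76  2.24  3.11  1.43 -1.57]
1 0.08500000000000002 [-0.19  1.12  2.13  3.11  1.67 -1.57]
1 0.07900000000000001 [-0.19  1.13  2.12  3.11  1.68 -1.57]
2 0.23 [ 0.01  0.76  2.25  3.11  1.44 -1.57]
2 0.08500000000000002 [ 0.01  1.12  2.14  3.11  1.68 -1.57]
2 0.07900000000000001 [ 0.01  1.13  2.13  3.11  1.69 -1.57]
[-6.45149430e-01  6.96350879e-01  1.81943858e+00 -8.88178420e-16
  6.25803196e-01  2.50646897e-01] [ 6.29857186e-01  6.80834424e-01  1.86071328e+00 -4.44089210e-16
  6.00044953e-01  2.00653513e-01]
[0.29666052 0.61186367 2.05920892 0.         0.47052006 1.56745685] [ 2.96660519e-01  6.11863667e-01  2.05920892e+00 -4.44089210e-16
  4.70520064e-01 -1.57413581e+00]
```

Placing upright needs the flipped wrist (q4≈π), so I'll pick bk0, lift it high and make the flip in checked steps.

```bash
cat >> h.py <<'E'
def flip(i,z=.23,n=4):
    p,o=pegpose(i,z); q1=np.array(manip.solve_ik(p,o)); q0=np.array(manip.get_joint_positions())
    for k in range(1,n+1):
        manip.set_joints(q0+(q1-q0)*k/n); P=manip.get_position(); zz=R.from_rotvec(manip.get_ee_rot()).as_matrix()[:,2]
        print(k,P.round(3),zz.round(2),manip.get_contact_force().round(1),manip.get_width())
        if P[2]<.15: print("low, stop"); return False
    return True
E
python3 - <<'E'
from h import *
lin(manip.get_position(),.33,rate=.3); manip.move_to([.47,-.2,.33],down(.675))
g=pick_bk((.458,-.352),.675,.675); lin(g,.2); print("w",manip.get_width())
manip.move_to([.45,-.2,.36],down(.675)); flip(0); print(manip.get_time())
c=shot("side","pics/sd.png"); s=shot("scene"); cv2.imwrite("pics/fl.png",np.hstack([cv2.resize(c["image"],(400,300)),cv2.resize(s["image"],(400,300))])[:,:,::-1])
E
```

```text
w 0.049391702755605685 p [ 0.4728 -0.3407  0.0275]
w 0.049535891365851396
1 [ 0.512 -0.015  0.314] [ 0.15  0.66 -0.73] [-0.3  0.2 -0.7] 0.049347309805930314
2 [0.611 0.041 0.348] [ 0.53  0.82 -0.21] [ 0.5  0.1 -0.6] 0.04959375046994569
3 [ 0.69  -0.061  0.335] [0.92 0.38 0.09] [-0.1  0.6 -0.6] 0.04973318142057003
4 [ 0.649 -0.235  0.231] [ 0.94 -0.34  0.  ] [-0.4 -0.2 -1.3] 0.049519973198002935
61.5417
```

View pics/fl.png

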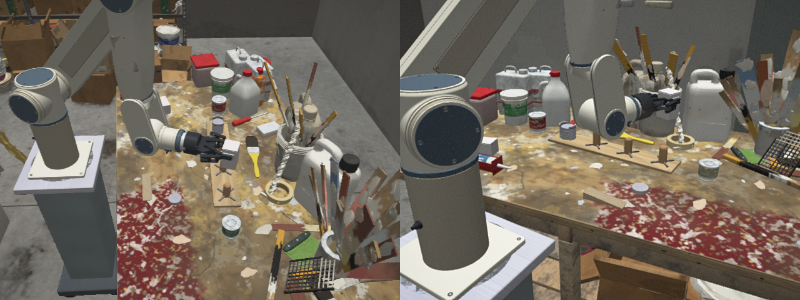

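The beaker is inverted and held securely. The question is whether the wrist housing clears the bench at placing height, so I'll measure its lowest extent. I'll use peg1, away from the wedge and the spare disc.

```bash
python3 - <<'E'
from h import *
p,o=pegpose(1,.23); manip.move_to(p,o); p[2]=.165; manip.servo_line(p,rate=.12); print(manip.get_joint_positions().round(3),manip.get_position().round(3))
c=shot("scene","pics/x.png"); a=c["image"].copy()
P=np.array(p); d=np.array([np.cos(-.16),np.sin(-.16),0])
for back in(.1,.15,.2,.25,.3):
    for z in(.165,.115,.065):
        u=proj(c,[*(P-back*d)[:2],z]).astype(int); cv2.circle(a,tuple(u.tolist()),2,(255,0,0) if z==.165 else (0,255,0) if z==.115 else (0,0,255),-1)
x,y=proj(c,P).astype(int); y0=max(0,y-160); x0=max(0,x-260)
cv2.imwrite("pics/x1.png",cv2.resize(a[y0:y0+230,x0:x0+330,::-1],None,fx=2.4,fy=2.4))
E
```

```text
[-0.193  0.925  2.199  3.11   1.554 -1.57 ] [ 0.651 -0.106  0.165]
```

View pics/x1.png

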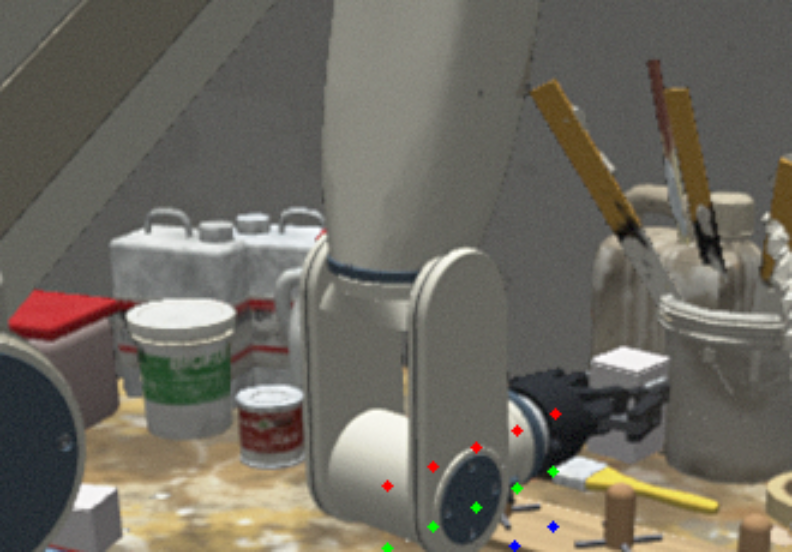

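The forked wrist plates reach about 47 mm below the axis, which leaves about 30 mm of clearance at placing height. Placing on peg1 now.

```bash
cat >> h.py <<'E'
def lower_release(i):
    p,o=pegpose(i,ZP+.012); manip.servo_line(p,o,rate=.08); f0=manip.get_contact_force(); z=ZP+.012
    while z>ZP-.003:
        z-=.001; p[2]=z; manip.servo_line(p,rate=.03); f=manip.get_contact_force()-f0
        if np.linalg.norm(f)>4: break
    print("z-ZP",round(z-ZP,4),"f",f.round(1)); manip.command_gripper(.07); manip.hold(.3)
    a=np.arctan2(PEG[i][1],PEG[i][0]); q=np.array(p)-.13*np.array([np.cos(a),np.sin(a),0]); manip.servo_line(q,rate=.15)
    q[2]=.25; manip.servo_line(q,rate=.25)
E
python3 - <<'E'
from h import *
lower_release(1); print(manip.get_time(),manip.get_joint_positions().round(2))
c=shot("side","pics/p1.png"); s=shot("scene"); 
f=lambda c:(lambda u:cv2.resize(c["image"][u[1]-70:u[1]+70,u[0]-90:u[0]+90,::-1],(390,300),interpolation=cv2.INTER_CUBIC))(proj(c,[*PEG[1],.05]).astype(int))
cv2.imwrite("pics/p1c.png",np.hstack([f(c),f(s)]))
E
```

```text
z-ZP -0.002 f [-3.6  0.7  6.3]
70.0333 [-0.21  0.76  2.51  3.09  1.69 -1.58]
```

View pics/p1c.png

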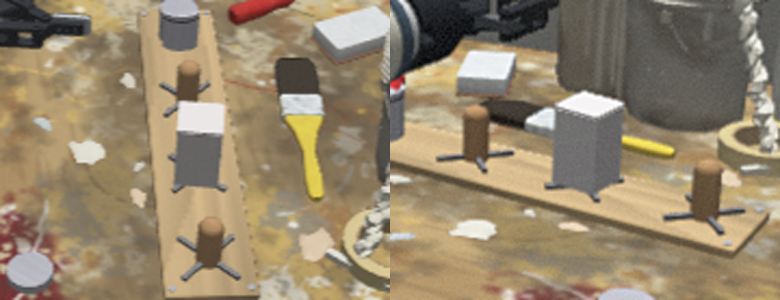

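Beaker 0 sits upright on peg1 with its rim on the ribs. Now bk1: flip back, re-measure and pick it, turn it on the clear bench, regrip, and place it on peg2.

```bash
cat >> h.py <<'E'
def find_bk(est,yaw=0,z=.25):
    manip.move_to([*est,z],down(yaw)); manip.hold(.15); c=shot("wrist")
    m=cv2.inRange(cv2.cvtColor(c["image"],cv2.COLOR_RGB2HSV),(0,0,190),(180,22,255)); m[345:]=0; m[:,:120]=0
    q=max(cv2.findContours(cv2.morphologyEx(m,cv2.MORPH_OPEN,np.ones((7,7))),0,2)[0],key=cv2.contourArea)
    w=np.array([onz(c,u,v,.05)[:2] for u,v in cv2.convexHull(q)[:,0].astype(float)],np.float32)
    cen,s,_=r=cv2.minAreaRect(w*1000); B=cv2.boxPoints(r); e=[B[1]-B[0],B[2]-B[1]]; e=max(e,key=np.linalg.norm)
    a=np.arctan2(e[1],e[0]); print("bk",np.round(cen,1),np.round(s,1),round(a,3)); return np.array(cen)/1000,a
E
python3 - <<'E'
from h import *
manip.move_to([.45,-.1,.38],down(1.57)); print(manip.get_joint_positions().round(2)); manip.command_gripper(.085)
cen,a=find_bk((.45,.36))
if np.sin(a)<0: a+=np.pi   # mouth towards +y
b=a-np.pi; manip.move_to([*cen,.2],down(a))
g=pick_bk(cen,b,a); lin(g,.16); print(manip.get_width())
# lay down turned: bottom dir .3, grip at T
T=np.array([.47,.13]); manip.move_to([*T,.16],down(.3-np.pi)); print(manip.get_joint_positions().round(2))
lin(T,.035,rate=.12); lin(T,.0275,rate=.03); manip.command_gripper(.07); lin(T,.16,rate=.2)
manip.command_gripper(.085); cen2,a2=find_bk(T-.0185*np.array([np.cos(.3),np.sin(.3)]),yaw=0); print(manip.get_time())
E
```

```text
[-0.24  0.04  1.83  0.    1.27 -0.24]
bk [409.6 344.3] [49.  81.5] -1.27
w 0.04955809579781875 p [0.4154 0.3269 0.0275]
0.049937293650643574
[ 0.25  0.37  2.    0.    0.78 -1.62]
bk [451.8 123.4] [84.2 49. ] 0.294
88.05
```

bk1 had been knocked aside, and the re-measurement caught it. It now lies turned where intended, so I'll regrip it and place it on peg2.

```bash
python3 - <<'E'
from h import *
g=pick_bk((.4518,.1234),.294,.294); lin(g,.2); print("w",manip.get_width())
manip.move_to([.45,-.05,.38],down(.294))
if flip(2,.25):
    lower_release(2); print(manip.get_time())
    c=shot("side","pics/p2.png"); s=shot("scene")
    f=lambda c:(lambda u:cv2.resize(c["image"][u[1]-80:u[1]+60,u[0]-100:u[0]+80,::-1],(390,300),interpolation=cv2.INTER_CUBIC))(proj(c,[*PEG[2],.05]).astype(int))
    cv2.imwrite("pics/p2c.png",np.hstack([f(c),f(s)]))
E
```

```text
w 0.049539783747468924 p [0.4699 0.1289 0.0275]
w 0.04972892487830556
1 [0.449 0.156 0.335] [-0.08  0.69 -0.72] [-0.1 -0.1 -1.2] 0.049522761129039417
2 [0.521 0.249 0.372] [ 0.21  0.96 -0.19] [-0.  -0.2 -0.7] 0.049269129818959666
3 [0.629 0.191 0.358] [0.72 0.69 0.11] [ 0.2  0.2 -1.4] 0.049454605836790434
4 [0.654 0.025 0.251] [1.   0.04 0.  ] [-0.   0.1 -1.6] 0.04974408744383518
z-ZP -0.002 f [-5.1 -1.3  7.5]
104.0667
```

View pics/p2c.png

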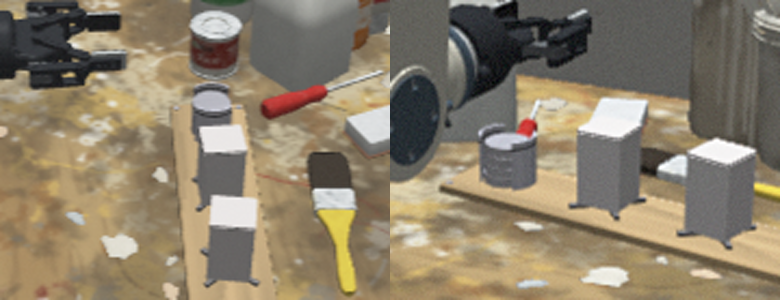

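Both beakers stand on the ribs, the tube is filled to the line, and the spare disc is on the bench. Handing in.

```bash
python3 -c "
from rig import manip
manip.hold(.5); print(manip.sign_off())"
```

```text
the job is handed in; nothing more can be done
None
```

I handed the job in at about 105 s; sign-off returned no verdict, but in the last pictures four discs are in the tube up to the line, the spare disc is on the bench, and both beakers stand mouth down on the middle and left pegs.

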